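# Press a soldering tile flush in its jig with a brass spacer

## Task

Take the brass spacer, slide it upright down into the one gap beside the white tile in the steel jig that is wide enough for it (between the tile and the stepped pads), with its foot down at the base plate, then push it sideways against the tile until the tile's whole long edge is flush against the fence opposite. Finish while still gripping the spacer and firmly holding the tile pressed against the fence: do not let go. Leave the bead jar and the loose ring where they are.

Things in the scene. Friction and masses are not known exactly. Their poses are not given: they have to be found in the camera images.
- spacer_center (a point): Brass spacer, loose, standing upright on the bench: an upside-down T, 64 mm high (all sizes here in mm). Foot 32 long (its x) x 14 thick (its y) x 24 high; above it a stem 22 long (x) x 14 thick (y) x 40 high. 200 g. This point is its centre, 32 above its underside; z is up. Best gripped across the 14 mm thickness by the upper half of the stem, so that the fingers stay above the tile and pads once it is in the gap.
- spacer_foot (a point): Centre of the spacer's underside, 32 below its centre, same axes.
- jig: Steel jig fixed to the bench, at a different place and yaw each time (sizes in mm). Origin: on the bench, under the middle of the tile's space; z up. Base plate 204 (x) x 144 (y) x 6 thick, so the tile and the spacer's foot rest 6 above the bench. Dark end stops at x = +-82 (inner faces, 14 high over the plate). The fence is on the +y side, the three pads on the -y side; behind the pads a fixed rail (y = -66 to -74).
- fence: The jig's dark steel fence, a bar 164 x 12 x 14 high along the jig's x, fixed. Its straight inner face, which the tile must lie flush against, is at jig y = +35; its top is 20 above the bench. Origin: centre of its underside.
- tile_center (a point): White ceramic tile lying loose on the jig's base plate, 150 (x) x 60 (y) x 12 thick, about 260 g, top 18 above the bench. It starts 5 to 6.5 short of the fence, turned up to 1.5 degrees. Origin: its centre; axes as the jig's. Flush, its centre lies at jig y = +5. When pushed, one corner meets the fence first; a push of 15 to 20 N turns the tile square and flush.
- tile_edge_near (a point): Point on the tile's fence-side long edge, 70 from its middle towards the tile's -x end, half-way up; flush, it lies at jig y = +35.
- tile_edge_far (a point): The same towards the tile's +x end.
- pad_thin: Dark hardwood pad fixed on the jig, 47 (x) x 13 (y) x 14 high, top 20 above the bench. One of three pads side by side along the jig's x (centres at jig x = -48, 0 and +48, in any order). Origin: middle of its back lower edge, at jig y = -66, 6 above the bench; axes as the jig's. Face towards the tile at jig y = -53: in front of this pad the gap to the tile is 19 to 23 wide at the start (28 when the tile is flush), 47 long.
- pad_mid: Dark hardwood pad like the thin one but 30 (y) deep, face at jig y = -36: gap to the tile only 2 to 8, and 11 when the tile is flush: too narrow for the spacer.
- pad_thick: Dark hardwood pad like the thin one but 31 (y) deep, face at jig y = -35: gap to the tile only 1 to 7, and 10 when the tile is flush: too narrow for the spacer.
- bead_jar: Amber glass jar with a metal cap, 52 across, 70 high, loose bystander. Origin: centre of its underside.
- ring_blank: Loose brass ring lying flat, 24 across, 7 high, bystander. Origin: centre of its underside.
Mind the look-alikes: they are no part of the job. Leave any red or turquoise look-alike of the part that bears spacer_center alone.

How it is judged:
On the way:
1. the spacer stands upright in the wide gap before the thin pad, its foot within 6 mm of the base plate (z of spacer_foot in the frame of jig below 0.012 m and angle between spacer_center's own z axis and vertical below 0.12 rad and x of spacer_foot in the frame of pad_thin between -0.02 and 0.02 m and y of spacer_foot in the frame of pad_thin between 0.015 and 0.045 m), for 0.2 s.
At the end, for the whole second after the job is handed in: Spacer gripped (over 1 N), upright, in the gap before the thin pad, foot within 6 mm of the plate, pressing the tile (over 2 N); tile flat, pressed on the fence (over 2 N), both ends of its edge within 2 mm of it; all at rest (all of step 1 and contact force between the fingers and spacer above 1 N and contact force between spacer and tile above 2 N and contact force between tile and fence above 2 N and y of each of tile_edge_near, tile_edge_far in the frame of jig above 0.033 m and z of tile_center in the frame of jig below 0.015 m and angle between tile_center's own z axis and vertical below 0.05 rad and linear speed of each of spacer, tile below 0.02 m/s); the arm keeps its last pose, push and grip.
It fails at once if the bead jar or the loose ring is moved more than 30 mm (distance of any of bead_jar, ring_blank from where it was at the start of the episode above 0.03 m).
It also fails if it takes over 42 s, if anything falls off the work surface, if the arm or the gripper's body presses on something with over 40 N, if the wrist force passes 120 N, or if a joint passes its speed limit or range.

## Robot

A 6-joint arm with a two-finger parallel gripper is mounted at the origin on the work surface. World frame = base frame: x ahead of the robot, y to its left, z up, the work surface at z = 0. Lengths are in m, angles in rad, forces in N, time in s.
With the tool pointing down it reaches from about 0.35 to 0.975 m from the base axis. Payload 7.1 kg.
Tool frame: the origin (TCP) lies midway between the tips of the shut fingers; the grasp point (between the pads) lies 19 mm behind it; z points along the fingers, y is the line along which they close (so a half turn about z gives the same grasp; the last joint's range is limited). The gripper opens to 88 mm and grips with 3 to 60 N. Pads are 20 mm wide; open, the fingers measure 115 mm over their backs; the gripper's body (75 mm by 178 mm) begins 61 mm behind the grasp point.
Start: joints at [1.207, 0.423, 1.63, -0, 1.089, -0.019], TCP at [0.211, 0.588, 0.19] pointing down, gripper open.
Joint ranges: [-3, 3], [-0.9, 2.11], [0.09, 2.58], [-1.31, 4.45], [0.11, 2.69], [-2.54, 2.54]. Speed limits (rad/s): [2.39, 2.39, 3.01, 3.14, 3.14, 3.14].

## Interface

Orientations are given as a unit quaternion [w, x, y, z].
In Python, from station import move_pose, movel, movej, command_gripper, wait, inverse_kinematics, read_camera, camera_info, MotionError, job_done, get_time, get_joint_pos, get_qvel, get_effort, get_tcp_pos, get_ee_rot, get_ft_force, get_ft_torque, get_grip_width, get_finger_force gives the robot as it stands. Calls block until the motion is done:
- move_pose(position, orientation): joint-space move of the TCP to a pose.
- movel(position, frame=None, v=0.15, until_force=None): straight line of the TCP; frame=None keeps the orientation; v is the mean speed in m/s. With until_force (N) it stops when the force on the tool has changed by that much, and returns True; else False.
- movej(angles): joint-space move.
- command_gripper(opening): opening from 0.0 (shut) to 1.0 (fully open); the grip force is fixed at half the most; returns when the fingers have stopped.
- wait(seconds).
- inverse_kinematics(position, orientation): joint angles nearest the present ones, or None.
- read_camera(name): name is "scene" or "top" or "wrist"; returns the picture (400x640x3 uint8, red, green, blue); there is no depth.
- camera_info(name): a dict with "intrinsics" (3x3 intrinsics, pixels), "dist" ([k1, k2, p1, p2, k3] as OpenCV has them; the pictures are not rectified), "T" (4x4, takes a point from camera to world coordinates); the wrist camera has in their place "tool_from_camera" (4x4, takes a point from camera to tool coordinates, whose origin is the TCP and whose axes are the flange's). Camera axes: x right, y up, looking along -z (the intrinsics and any distortion apply to the point x, -y, -z); pixel columns grow to the right and rows downward; lengths in m; the calibration is good to about 2 mm. A picture is of the moment at which its call begins: read the wrist's pose just before it. camera_info takes no time and is no camera call.
A pose or a line that the arm cannot do raises MotionError and nothing moves.
- job_done(): hands the job in; it is judged then, once.
Readings, each from a call of its own:
- get_time(): time.
- get_joint_pos(): joint angles.
- get_qvel(): joint speeds.
- get_effort(): joint torques, N m.
- get_tcp_pos(): TCP position.
- get_ee_rot(): TCP orientation.
- get_ft_force(): force on the tool from outside, world axes, zero at the start.
- get_ft_torque(): the same for the moment, N m.
- get_grip_width(): opening from 0.0 (shut) to 1.0 (fully open).
- get_finger_force(): force on a finger pad.
Only numpy, scipy, OpenCV 4.12 (cv2) and the standard library are available. Lean on these libraries where they do the work, as an engineer would, in place of code of your own. Each camera call takes 0.05 s, during which the arm holds its last target. There are 200 camera calls.

## Working session

There is one attempt and no reset: what is moved stays moved. The work goes in short steps, each a Python script; the robot and the scene stay as the last script left them, time stands still between calls to the robot, and variables do not carry over. Pictures are saved under pics/ and viewed, at most 11 in all, crops included, and the job is handed in when it is done.

```bash
mkdir -p pics
python3 - <<'E'
from station import *
import cv2,numpy as np
for n in ("top","scene"):
    im=read_camera(n); cv2.imwrite(f"pics/{n}0.png",cv2.cvtColor(im,cv2.COLOR_RGB2BGR))
    c=camera_info(n); print(n,np.round(c["intrinsics"],1).tolist(),c["dist"],np.round(c["T"],3).tolist())
print(camera_info("wrist")); print(get_time(),get_ee_rot())
E
```

```text
top [[519.1, 0.0, 325.5], [0.0, 519.1, 198.7], [0.0, 0.0, 1.0]] [-0.03322233  0.          0.          0.          0.        ] [[-0.006, 0.985, -0.171, 0.427], [-0.999, -0.013, -0.04, 0.053], [-0.042, 0.17, 0.984, 0.924], [0.0, 0.0, 0.0, 1.0]]
scene [[489.3, 0.0, 321.6], [0.0, 489.3, 198.2], [0.0, 0.0, 1.0]] [0.03775143 0.         0.         0.         0.        ] [[0.536, -0.661, 0.525, 1.069], [0.844, 0.427, -0.325, -0.23], [-0.009, 0.617, 0.787, 0.766], [0.0, 0.0, 0.0, 1.0]]
{'intrinsics': array([[324.43251383,   0.        , 319.92533146],
       [  0.        , 324.43251383, 196.88044852],
       [  0.        ,   0.        ,   1.        ]]), 'dist': array([-0.05769395,  0.        ,  0.        ,  0.        ,  0.        ]), 'tool_from_camera': array([[ 9.14762530e-04,  9.60222769e-01,  2.79233590e-01,
         7.69064051e-02],
       [ 9.99999582e-01, -8.79690259e-04, -2.50913691e-04,
        -1.61854179e-03],
       [ 4.70602992e-06,  2.79233702e-01, -9.60223172e-01,
        -1.94950531e-01],
       [ 0.00000000e+00,  0.00000000e+00,  0.00000000e+00,
         1.00000000e+00]])}
0.1 [-1.12405556e-04  1.71539462e-01  9.85177025e-01 -6.55001407e-04]
```

View pics/top0.png

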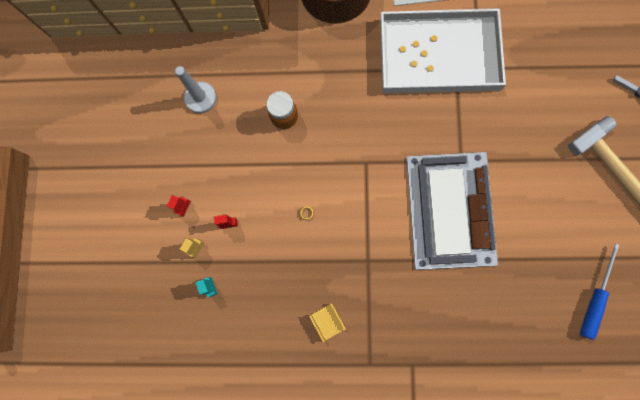

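View pics/scene0.png

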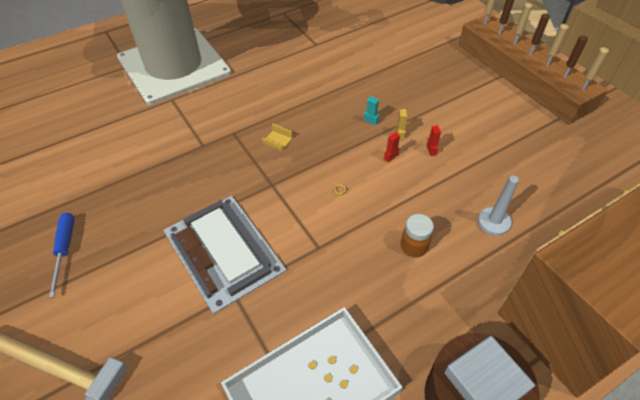

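The top view shows the brass spacer at about (190,247), with red look-alikes at (226,222) and (178,205) and a turquoise one at (206,287). The jig is at about (452,211), fence on the left (world +y), pads on the right, thin pad at the upper right (481,180). The ring is at (306,213) and the jar at (283,110). The scene view agrees.

```bash
cat > h.py <<'E'
from station import *
import cv2,numpy as np
from scipy.spatial.transform import Rotation as R
def rot(q): return R.from_quat(np.roll(q,-1))
def camT(n):
    c=camera_info(n)
    if n!="wrist": return c,np.array(c["T"])
    T=np.eye(4);T[:3,:3]=rot(get_ee_rot()).as_matrix();T[:3,3]=get_tcp_pos()
    return c,T@c["tool_from_camera"]
def ray(px,c,T):
    u=cv2.undistortPoints(np.array(px,float).reshape(-1,1,2),c["intrinsics"],c["dist"]).reshape(-1,2)
    d=np.c_[u[:,0],-u[:,1],-np.ones(len(u))]@T[:3,:3].T
    return T[:3,3],d
def onz(px,z,c,T):
    o,d=ray(px,c,T); return o+d*((z-o[2])/d[:,2])[:,None]
def proj(P,c,T):
    p=(np.atleast_2d(P)-T[:3,3])@T[:3,:3]
    p=p*[1,-1,-1]
    return cv2.projectPoints(p.reshape(-1,1,3),np.zeros(3),np.zeros(3),c["intrinsics"],c["dist"])[0].reshape(-1,2)
def down(yaw): # tool z down, tool x at heading yaw
    m=np.array([[np.cos(yaw),np.sin(yaw),0],[np.sin(yaw),-np.cos(yaw),0],[0,0,-1]]).T
    m=np.array([[np.cos(yaw),np.sin(yaw),0],[np.sin(yaw),-np.cos(yaw),0],[0,0,-1]])
    m=np.column_stack([m[0],m[1],m[2]])
    return np.roll(R.from_matrix(m).as_quat(),1)
def snap(n,f):
    c,T=camT(n); im=cv2.cvtColor(read_camera(n),cv2.COLOR_RGB2BGR); cv2.imwrite(f"pics/{f}.png",im)
    np.save(f"pics/{f}_T.npy",T); return im,c,T
E
python3 - <<'E'
from h import *
c,T=camT("top")
print("bench",onz([(190,250),(206,287),(226,222),(178,205),(306,213),(283,118),(327,323)],0.03,c,T).round(3))
print("plate corners",onz([(408,157),(486,153),(496,265),(416,269)],0.006,c,T).round(3))
print(rot(get_ee_rot()).as_matrix().round(2))
sp=onz([(190,250)],0.03,c,T)[0]
yaw=np.arctan2(sp[1],sp[0])
for dy in (0,):
  q=inverse_kinematics([sp[0],sp[1],0.2],down(yaw+np.pi)); print(q)
  q=inverse_kinematics([sp[0],sp[1],0.2],down(yaw)); print(q)
E
```

```text
bench [[0.495 0.327 0.03 ]
 [0.431 0.297 0.03 ]
 [0.543 0.265 0.03 ]
 [0.574 0.352 0.03 ]
 [0.557 0.124 0.03 ]
 [0.731 0.166 0.03 ]
 [0.37  0.089 0.03 ]]
plate corners [[ 0.661 -0.059  0.006]
 [ 0.666 -0.2    0.006]
 [ 0.465 -0.206  0.006]
 [ 0.46  -0.067  0.006]]
[[-0.94  0.34 -0.  ]
 [ 0.34  0.94 -0.  ]
 [-0.   -0.   -1.  ]]
[ 5.64070835e-01  3.64889726e-01  1.69461935e+00 -4.44089210e-16
  1.08208358e+00 -1.59087154e+00]
[ 5.64070835e-01  3.64889726e-01  1.69461935e+00 -4.44089210e-16
  1.08208358e+00  1.55072112e+00]
```

Run:
```python
from h import *
move_pose([0.495-0.02,0.327-0.01,0.19],down(0.58)); print(get_joint_pos())
snap("wrist","w_sp")
move_pose([0.563,-0.133,0.17],down(0.03))
snap("wrist","w_jig"); print(get_time())
```

```text
[5.68479756e-01 3.44574718e-01 1.75112495e+00 2.13072008e-04
 1.04586230e+00 1.55751336e+00]
3.2917
```

View pics/w_sp.png

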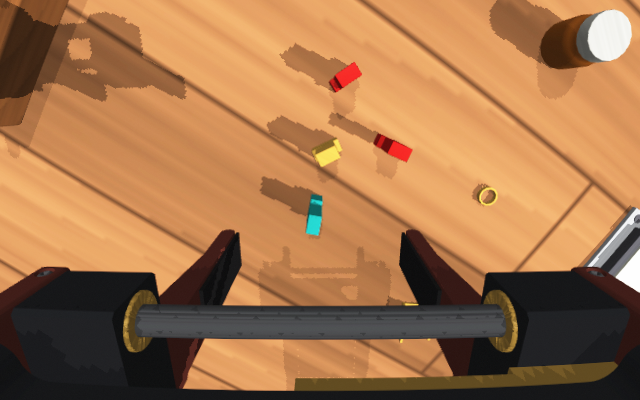

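View pics/w_jig.png

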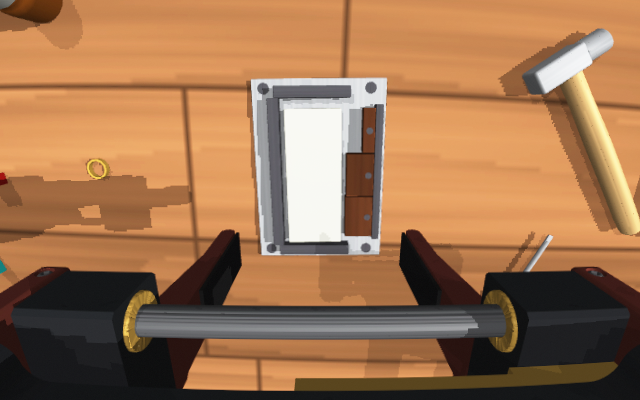

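The wrist views show the spacer at (327,152) with its stem top to the lower left, and the jig upright in frame: tile (284–342, 108–243), pads on the right, thin pad at (369,130), so the thin pad is at jig x=+48. Next I fit poses by silhouette and zoom on the jig.

```bash
cat > fit.py <<'E'
from h import *
from scipy.optimize import minimize
S=4
def boxpts(b): return np.array([[x,y,z] for x in b[0:2] for y in b[2:4] for z in b[4:6]])
SP=[boxpts([-.016,.016,-.007,.007,0,.024]),boxpts([-.011,.011,-.007,.007,.024,.064])]
def place(P,p): 
    c,s=np.cos(p[2]),np.sin(p[2]); return np.c_[P[:,0]*c-P[:,1]*s+p[0],P[:,0]*s+P[:,1]*c+p[1],P[:,2]]
def render(boxes,p,c,T,shape,off,S=S):
    m=np.zeros(shape,np.uint8)
    for b in boxes:
        u=(proj(place(b,p),c,T)-off+.5)*S
        cv2.fillConvexPoly(m,cv2.convexHull(np.round(u*16).astype(np.int32)),255,shift=4)
    return m
def mask(im,lo,hi,near):
    hsv=cv2.cvtColor(im,cv2.COLOR_BGR2HSV); m=cv2.inRange(hsv,np.array(lo),np.array(hi))
    m=cv2.morphologyEx(m,cv2.MORPH_CLOSE,np.ones((3,3)))
    n,l,s,ce=cv2.connectedComponentsWithStats(m)
    k=[i for i in range(1,n) if s[i,4]>15]
    k=min(k,key=lambda i:np.hypot(*(ce[i]-near))); return (l==k).astype(np.uint8)*255,s[k]
def fit(boxes,views,p0):  # views: (mask,stat,c,T)
    best=None
    def cost(p):
        t=0
        for m,s,c,T in views:
            x0,y0=s[0]-10,s[1]-10; w,h=s[2]+20,s[3]+20
            M=cv2.resize(m[y0:y0+h,x0:x0+w],None,fx=S,fy=S,interpolation=cv2.INTER_LINEAR)>127
            r=render(boxes,p,c,T,M.shape,np.array([x0,y0]))>0
            t+=1-(M&r).sum()/(M|r).sum()
        return t/len(views)
    for y in p0[2]:
        sx=np.array([[p0[0],p0[1],y]]*4); sx[1,0]+=.008; sx[2,1]+=.008; sx[3,2]+=.3
        r=minimize(cost,sx[0],method="Nelder-Mead",options=dict(initial_simplex=sx,xatol=1e-5,fatol=1e-5,maxiter=300))
        if best is None or r.fun<best.fun: best=r
    return best.x,best.fun
E
python3 - <<'E'
from fit import *
V=[]
for n,f,near in (("top","top0",(190,247)),("wrist","w_sp",(327,152)),("scene","scene0",(403,120))):
    im=cv2.imread(f"pics/{f}.png"); c=camera_info(n); T=np.load(f"pics/{f}_T.npy") if n=="wrist" else np.array(c["T"])
    m,s=mask(im,(19,90,60),(34,255,255),near); print(n,s); V.append((m,s,c,T))
ys=np.arange(0,3.1,.4)
for vs in (V[:1],V[1:2],V[2:],V): print(fit(SP,vs,(0.495,0.327,ys)))
im=cv2.imread("pics/w_jig.png")[70:265,240:400]
cv2.imwrite("pics/jigcrop.png",cv2.resize(im,None,fx=3,fy=3,interpolation=cv2.INTER_CUBIC))
E
```

```text
top [180 238  24  19 294]
wrist [312 138  30  29 536]
scene [396 109  11  31 230]
(array([0.5005886 , 0.32498727, 2.64161348]), np.float64(0.10218140068886339))
(array([0.49939231, 0.32376044, 2.59948126]), np.float64(0.07187058951253933))
(array([0.49862705, 0.32762564, 2.55319433]), np.float64(0.15114901682065862))
(array([0.50020321, 0.32492511, 2.5703471 ]), np.float64(0.15431112765063768))
```

View pics/jigcrop.png

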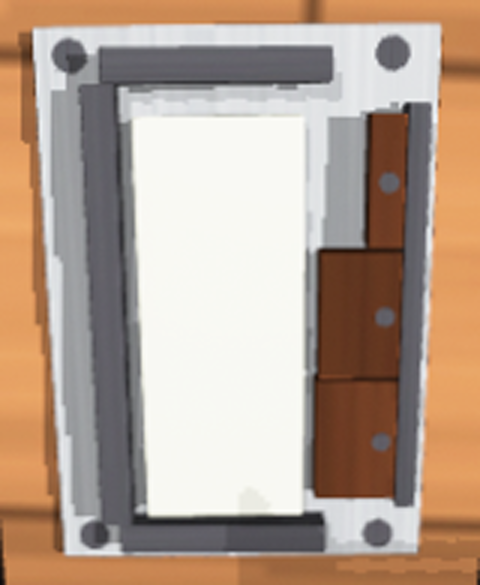

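```bash
cat > jig.py <<'E'
from fit import *
from scipy.optimize import least_squares
def cropx(u): return (np.array(u,float)+.5)/3-.5+[240,70]
obs=[((33,29),(.102,.072,.006)),((441,24),(.102,-.072,.006)),((418,552),(-.102,-.072,.006)),((64,552),(-.102,.072,.006)),
((369,113),(.0715,-.053,.02)),((366,247),(.0245,-.053,.02)),((319,250),(.0235,-.0355,.02)),((316,495),(-.0715,-.0355,.02)),
((116,86),(.082,.035,.02)),((132,523),(-.082,.035,.02))]
c=camera_info("wrist");T=np.load("pics/w_jig_T.npy")
px=cropx([o[0] for o in obs]);P=np.array([o[1] for o in obs])
r=least_squares(lambda p:(proj(place(P,p),c,T)-px).ravel(),[.563,-.133,.03],loss="soft_l1")
J=r.x
if __name__=="__main__":
    print(J,r.fun.reshape(-1,2).round(1).tolist())
    W=onz(cropx([(133,116),(304,116),(303,515),(148,516)]),.018,c,T)
    cc,s=np.cos(J[2]),np.sin(J[2]); d=W[:,:2]-J[:2]
    print("tile in jig",np.c_[d[:,0]*cc+d[:,1]*s,-d[:,0]*s+d[:,1]*cc].round(4).tolist())
    ct=camera_info("top"); Tt=np.array(ct["T"])
    Q=onz([(408,157),(486,153),(496,265),(416,269)],.006,ct,Tt); print("top mean",Q.mean(0))
E
python3 jig.py
```

```text
[ 0.56283273 -0.12689607  0.04305745] [[-6.4, -0.9], [-5.5, -0.9], [-4.5, 0.4], [-4.5, 1.5], [1.6, -0.4], [1.5, 0.3], [0.8, 0.4], [0.8, 1.1], [0.1, -1.1], [1.2, 0.7]]
tile in jig [[0.0709, 0.0299], [0.0702, -0.0292], [-0.0792, -0.0298], [-0.079, 0.0303]]
top mean [ 0.56298011 -0.13281326  0.006     ]
```

```bash
python3 - <<'E'
s=open("jig.py").read()
s=s.replace('r=least_squares(lambda p:(proj(place(P,p),c,T)-px).ravel(),[.563,-.133,.03],loss="soft_l1")',
'''off=np.zeros_like(P);off[:4,1]=1
r=least_squares(lambda p:(proj(place(P+off*p[3],p),c,T)-px).ravel(),[.563,-.133,.03,0],loss="soft_l1",x_scale=[.01,.01,.1,.01])''')
open("jig.py","w").write(s)
E
python3 jig.py
python3 - <<'E'
from h import *
h=2.60; x,y=.4997,.3245
command_gripper(0.5)
move_pose([x,y,.13],down(h)); movel([x,y,.037],v=.08)
print(get_tcp_pos(),get_ft_force())
command_gripper(0.0); print(get_grip_width()*88,get_finger_force(),get_ft_force())
movel([x,y,.16],v=.1); print(get_grip_width()*88,get_ft_force(),get_time())
E
```

```text
[ 0.56283893 -0.12579891  0.04076354 -0.00699618] [[-0.7, -1.2], [0.3, -0.8], [0.1, 0.4], [0.1, 1.3], [0.7, -0.4], [0.5, 0.4], [-0.2, 0.4], [-0.3, 1.2], [-0.8, -1.2], [0.1, 0.7]]
tile in jig [[0.0708, 0.029], [0.0702, -0.0301], [-0.0792, -0.0311], [-0.0792, 0.029]]
top mean [ 0.56298011 -0.13281326  0.006     ]
[0.50006151 0.32475694 0.03752032] [ 0.09293984 -0.2247261   0.38471334]
0.36289513567202586 0.0 [-0.49201217 -0.20821673 -0.01354509]
0.5312587156979865 [-0.36173796  0.99336446 -0.00424774] 9.3
```

The gripper closed on nothing. Looking again.

Run:
```python
from h import *
a,_,_=snap("wrist","w2"); t,_,_=snap("top","t2"); s,_,_=snap("scene","s2")
o=np.vstack([cv2.resize(a,(800,500))[:300], np.hstack([cv2.resize(t[180:320,120:320],(400,280)),cv2.resize(s[60:200,320:520],(400,280))])])
cv2.imwrite("pics/c2.png",o)
```

```text
(no output)
```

View pics/c2.png

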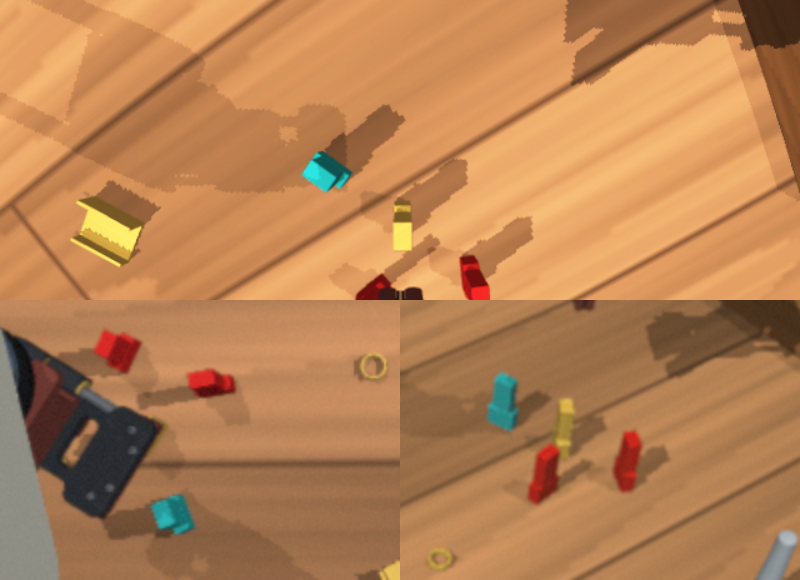

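Run:
```python
from fit import *
im=cv2.imread("pics/w2.png");c=camera_info("wrist");T=np.load("pics/w2_T.npy")
m,s=mask(im,(19,90,60),(34,255,255),(322,180)); print(s)
print(fit(SP,[(m,s,c,T)],(.5,.3245,np.arange(0,3.1,.4))))
print("tcp proj",proj(get_tcp_pos(),c,T), "expected", proj([[.5,.3245,.064],[.5,.3245,0]],c,T))
m2,s2=mask(cv2.imread("pics/s2.png"),(19,90,60),(34,255,255),(403,124)); cs=camera_info("scene"); print(s2)
print("scene exp",proj([[.5,.3245,.064],[.5,.3245,0]],cs,np.array(cs["T"])))
T1=np.load("pics/w_sp_T.npy"); print("w_sp exp",proj([[.5,.3245,.064],[.5,.3245,0]],c,T1)); print(T1[:3,3],T[:3,3])
print(rot(get_ee_rot()).as_matrix().round(3))
```

```text
[314 161  16  40 579]
(array([ 0.49921702,  0.32362374, -0.5481005 ]), np.float64(0.07491856677524433))
tcp proj [[322.59896792 226.72715774]] expected [[322.42100939 189.34765414]
 [322.07324062 174.63633359]]
[396 109  11  31 230]
scene exp [[402.17827326 112.89369086]
 [398.64628095 134.82914473]]
w_sp exp [[327.25651618 155.12883963]
 [326.11728004 146.68703599]]
[0.53822819 0.35814916 0.38494781] [0.43303486 0.36246404 0.35425318]
[[-0.857  0.515 -0.001]
 [ 0.515  0.857 -0.001]
 [ 0.001 -0.001 -1.   ]]
```

The fit says the spacer is still at (0.499, 0.324), where I closed. I'll go down again with the fingers open and look from close by before closing.

Run:
```python
from h import *
command_gripper(0.5); print(get_grip_width())
x,y=.4993,.3238
movel([x,y,.10],v=.1); print(get_grip_width())
print(movel([x,y,.05],v=.08,until_force=6),get_tcp_pos(),get_grip_width())
a,_,_=snap("wrist","w3"); s,_,_=snap("scene","s3")
cv2.imwrite("pics/c3.png",np.vstack([cv2.resize(a[100:300,120:520],(600,300)),cv2.resize(s[50:200,300:600],(600,300))]))
print(get_time())
```

```text
0.500375642313422
0.4981736932147619
False [0.49942486 0.32389626 0.04994272] 0.4995427847432801
11.9
```

View pics/c3.png

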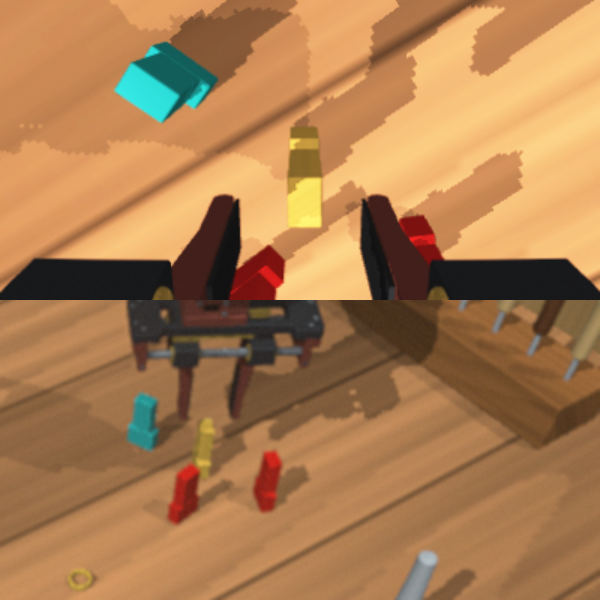

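The close view shows the tips beside the stem. However, their 160–165 px spread in the wrist image, and their row in the scene view, put the real fingertips about 32 mm short of the reported TCP. My first close was therefore above the spacer, so I'll descend about 30 mm lower, guarded.

Run:
```python
from h import *
x,y=.4993,.3238
print(movel([x,y,.010],v=.06,until_force=6),get_tcp_pos())
command_gripper(0.0); w=get_grip_width(); z=get_tcp_pos(); print(w*88,get_finger_force(),get_ft_force(),z)
if w*88>8:
    np.save("zg.npy",z)
    movel([x,y,.15],v=.1); print(get_grip_width()*88,get_finger_force(),get_ft_force(),get_time())
```

```text
False [0.49944704 0.32386985 0.01004269]
14.381505896887855 29.99429851770401 [-0.66024264 -0.07851374  2.64038731] [0.49946898 0.32388137 0.0102371 ]
13.571534225059466 29.9909707903862 [ 0.04944052  0.3980525  -3.00427942] 14.8417
```

```bash
cat > goal.py <<'E'
from jig import *
def w(jx,jy): return place(np.array([[jx,jy,0.]]),J)[0,:2]
H=J[2]+np.pi; zg=np.load("zg.npy")[2]
E
python3 - <<'E'
from goal import *
p=w(.048,-.0418); print(p,J)
move_pose([*p,zg+.12],down(H)); movel([*p,zg+.045],v=.1)
a,c,T=snap("wrist","w4"); print(get_tcp_pos(),get_grip_width()*88,get_time())
cv2.imwrite("pics/c4.png",cv2.resize(a[100:300,200:440],None,fx=3,fy=3,interpolation=cv2.INTER_CUBIC))
E
```

```text
[ 0.6125025  -0.16560808] [ 0.56283893 -0.12579891  0.04076354 -0.00699618]
[ 0.61320673 -0.16582241  0.05603897] 13.765844859505862 17.6167
```

View pics/c4.png

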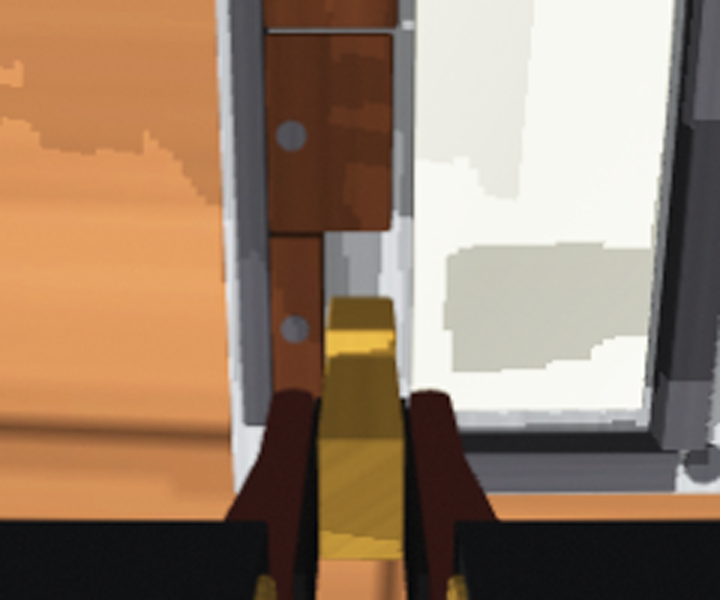

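Run:
```python
from goal import *
c=camera_info("wrist");T=np.load("pics/w4_T.npy")
def cx(u): return (np.array(u,float)+.5)/3-.5+[200,100]
def tojig(W):
    d=W[:,:2]-J[:2];cc,s=np.cos(J[2]),np.sin(J[2]); return np.c_[d[:,0]*cc+d[:,1]*s,-d[:,0]*s+d[:,1]*cc].round(4).tolist()
print("pads",tojig(onz(cx([(323,236),(322,330),(392,230),(392,34)]),.02,c,T)))
print("tile",tojig(onz(cx([(416,100),(413,300),(412,380),(647,410)]),.018,c,T)))
print("fence",tojig(onz(cx([(686,0),(668,380)]),.02,c,T)))
t=get_tcp_pos(); print("tcp",tojig(t[None]),"heading",rot(get_ee_rot()).as_matrix()[:,0])
fz=t[2]-zg
# foot front face bottom/top corners observed
print("foot top edge", tojig(onz(cx([(331,298),(393,298)]),fz,c,T)), tojig(onz(cx([(325,331),(397,331)]),fz+.024,c,T)), "stemtop",tojig(onz(cx([(318,438),(404,438)]),fz+.064,c,T)))
```

```text
pads [[0.0241, -0.0525], [0.0482, -0.053], [0.0226, -0.0358], [-0.0236, -0.0362]]
tile [[-0.0084, -0.0303], [0.0409, -0.0303], [0.0623, -0.0302], [0.0707, 0.0311]]
fence [[-0.0316, 0.0313], [0.0616, 0.0351]]
tcp [[0.0487, -0.042]] heading [-0.99916757 -0.04076972 -0.00141492]
foot top edge [[0.0321, -0.0499], [0.0321, -0.0362]] [[0.0317, -0.0503], [0.0317, -0.0362]] stemtop [[0.036, -0.0501], [0.036, -0.0365]]
```

The close view shows the foot (columns ~331–393) over the gap. In jig coordinates the spacer spans y −50.0…−36.3 and the gap −53…−30.3, so I shift +1 mm and insert, guarded.

Run:
```python
from goal import *
p=w(.0485,-.041)
movel([*p,zg+.045],v=.05)
print(movel([*p,zg+.0075],v=.05,until_force=8),get_tcp_pos()[2]-zg,get_ft_force(),get_grip_width()*88)
wait(.3); f0=get_ft_force(); n=np.array([-np.sin(J[2]),np.cos(J[2])])
if get_tcp_pos()[2]-zg<.0105:
    q=w(.0485,-.024)
    r=movel([*q,zg+.0075],v=.012,until_force=15); t=get_tcp_pos(); f=get_ft_force()
    print(r,"jigy",n@(t[:2]-J[:2]),"push",n@(f-f0)[:2],f-f0,t[2]-zg)
a,_,_=snap("wrist","w5"); print(get_time())
cv2.imwrite("pics/c5.png",cv2.resize(a[100:300,200:440],None,fx=3,fy=3,interpolation=cv2.INTER_CUBIC))
```

```text
False 0.007681778748581974 [ 0.87281634  0.68149204 -2.40729406] 13.689325117074183
True jigy -0.030317306631432422 push -4.460430588287497 [ 1.31476009 -4.41051505  2.26600157] 0.0074800987655469775
20.1833
```

View pics/c5.png

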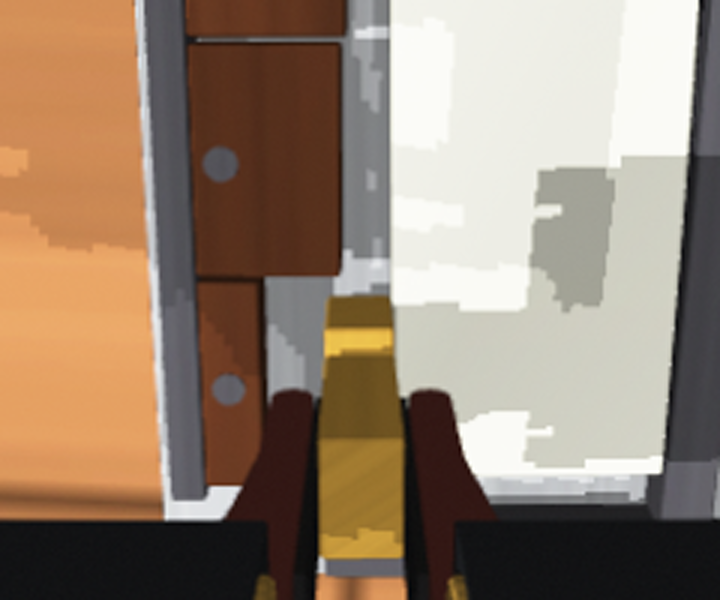

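The foot is in the gap and the tile lies against the fence (its right edge at ~690–663 meets the dark bar). The push has relaxed to 4.5 N, so I step it up until it holds at about 18 N.

Run:
```python
from goal import *
n=np.array([-np.sin(J[2]),np.cos(J[2])]); f0=np.array([.87,.68])
y=n@(get_tcp_pos()[:2]-J[:2]); y0=y
for i in range(16):
    y+=.0004
    movel([*w(.0485,y),zg+.0075],v=.01); wait(.15)
    t=get_tcp_pos(); F=-(n@(get_ft_force()[:2]-f0))
    print(round(y*1e3,2),round(1e3*(n@(t[:2]-J[:2])),2),round(F,1),round(get_grip_width()*88,2))
    if F>18: break
wait(.8); print("hold",-(n@(get_ft_force()[:2]-f0)),get_ft_force(),get_tcp_pos()[2]-zg,get_finger_force(),get_time())
a,c,T=snap("wrist","w6"); top,_,_=snap("top","t6")
cv2.imwrite("pics/c6.png",np.hstack([cv2.resize(a[60:240,200:440],None,fx=2,fy=2,interpolation=cv2.INTER_CUBIC)[:360],cv2.resize(top[145:275,395:505],(305,360),interpolation=cv2.INTER_CUBIC)]))
```

```text
-29.9 -30.28 4.7 13.88
-29.5 -30.17 6.8 13.64
-29.1 -30.1 8.3 13.92
-28.7 -29.99 9.8 13.77
-28.3 -29.89 10.0 13.78
-27.9 -29.77 11.4 13.91
-27.5 -29.65 13.1 13.95
-27.1 -29.52 13.3 13.9
-26.7 -29.39 15.7 13.94
-26.3 -29.14 16.4 13.98
-25.9 -28.92 17.5 14.02
-25.5 -28.66 16.9 14.02
-25.1 -28.31 17.8 14.36
-24.7 -28.0 17.7 14.41
-24.3 -27.64 17.9 14.49
-23.9 -27.38 18.1 14.66
hold 18.090785225106753 [ -4.45312453 -17.64293571   0.98166766] 0.00799404690037979 30.481894000258762 27.475
```

View pics/c6.png

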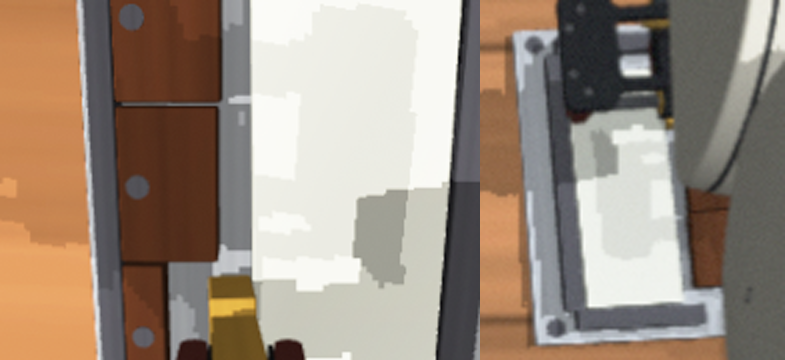

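Run:
```python
from goal import *
c=camera_info("wrist");T=np.load("pics/w6_T.npy");im=cv2.imread("pics/w6.png").astype(int)
def tojig(W):
    d=W[:,:2]-J[:2];cc,s=np.cos(J[2]),np.sin(J[2]); return np.c_[d[:,0]*cc+d[:,1]*s,-d[:,0]*s+d[:,1]*cc]
for r in range(20,215,12):
    g=im[r,:,0]; # blue channel: tile white, plate grey, wood dark
    row=cv2.GaussianBlur(im[r].astype(np.float32)[None],(3,1),0)[0]
    sat=row.max(1)-row.min(1); v=row.min(1)
    k0=320; # inside tile? go from col 345 leftwards / rightwards
    L=[k for k in range(345,300,-1) if v[k]-v[k-1]>12 or sat[k-1]>40]
    Rr=[k for k in range(380,470) if v[k+1]<110]
    if L and Rr:
        P=[(L[0]-.5,r),(Rr[0]+.5,r)]
        print(r,P, (tojig(onz(P,.018,c,T))*1e3).round(1).tolist(), "fence@.02",(tojig(onz(P[1:],.02,c,T))*1e3).round(1).tolist())
big=cv2.resize(cv2.imread("pics/w6.png")[185:300,290:350],None,fx=5,fy=5,interpolation=cv2.INTER_CUBIC); cv2.imwrite("pics/c7.png",big)
```

```text
20 [(325.5, 20), (433.5, 20)] [[-73.8, -26.1], [-74.7, 33.6]] fence@.02 [[-74.2, 32.9]]
32 [(325.5, 32), (432.5, 32)] [[-67.7, -26.1], [-68.5, 33.5]] fence@.02 [[-68.1, 32.9]]
44 [(325.5, 44), (431.5, 44)] [[-61.4, -26.0], [-62.2, 33.4]] fence@.02 [[-61.8, 32.8]]
56 [(325.5, 56), (430.5, 56)] [[-55.1, -26.0], [-55.8, 33.4]] fence@.02 [[-55.5, 32.7]]
68 [(326.5, 68), (430.5, 68)] [[-48.6, -25.4], [-49.3, 33.9]] fence@.02 [[-49.1, 33.2]]
80 [(326.5, 80), (429.5, 80)] [[-42.1, -25.3], [-42.8, 33.8]] fence@.02 [[-42.6, 33.2]]
92 [(326.5, 92), (428.5, 92)] [[-35.5, -25.2], [-36.1, 33.8]] fence@.02 [[-36.1, 33.2]]
104 [(326.5, 104), (427.5, 104)] [[-28.8, -25.2], [-29.4, 33.8]] fence@.02 [[-29.4, 33.2]]
116 [(326.5, 116), (427.5, 116)] [[-22.0, -25.1], [-22.5, 34.4]] fence@.02 [[-22.6, 33.7]]
128 [(326.5, 128), (426.5, 128)] [[-15.0, -25.1], [-15.6, 34.4]] fence@.02 [[-15.7, 33.7]]
140 [(326.5, 140), (425.5, 140)] [[-8.0, -25.0], [-8.5, 34.4]] fence@.02 [[-8.7, 33.8]]
152 [(326.5, 152), (424.5, 152)] [[-0.8, -24.9], [-1.2, 34.4]] fence@.02 [[-1.5, 33.8]]
164 [(326.5, 164), (423.5, 164)] [[6.6, -24.9], [6.1, 34.5]] fence@.02 [[5.8, 33.8]]
176 [(326.5, 176), (422.5, 176)] [[14.0, -24.8], [13.6, 34.5]] fence@.02 [[13.2, 33.9]]
188 [(326.5, 188), (421.5, 188)] [[21.7, -24.7], [21.3, 34.6]] fence@.02 [[20.8, 33.9]]
200 [(326.5, 200), (420.5, 200)] [[29.5, -24.6], [29.1, 34.6]] fence@.02 [[28.5, 34.0]]
212 [(330.5, 212), (419.5, 212)] [[37.4, -22.0], [37.1, 34.7]] fence@.02 [[36.4, 34.1]]
```

View pics/c7.png

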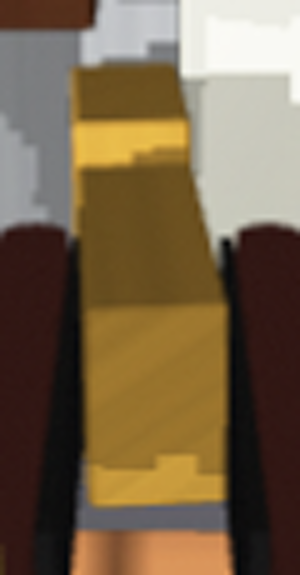

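Run:
```python
from goal import *
c=camera_info("wrist");T=np.load("pics/w6_T.npy");im=cv2.imread("pics/w6.png")
sat=(im.max(2).astype(int)-im.min(2)).astype(float); mn=im.min(2).astype(float)
def tj(px,z):
    d=onz([px],z,c,T)[0,:2]-J[:2];a,s=np.cos(J[2]),np.sin(J[2]); return d[0]*a+d[1]*s,-d[0]*s+d[1]*a
def cross(v,k0,k1,th):
    for k in range(k0,k1):
        if (v[k]-th)*(v[k+1]-th)<=0: return k+(th-v[k])/(v[k+1]-v[k]+1e-9)
A=[];B=[];C=[]
for r in range(16,188,3):
    k=cross(sat[r],290,325,45)
    if k: A.append(tj((k,r),.02))
    k=next((k for k in range(320,335) if mn[r,k]<200 and mn[r,k+1]>=200),None)
    if k: B.append(tj((cross(mn[r],k,k+2,200),r),.018))
    k=cross(mn[r],400,450,120)
    if k: C.append(tj((k,r),.018))
for n,P in (("pad",A),("tile-",B),("tile+",C)):
    P=np.array(P)*1e3; f=np.polyfit(P[:,0],P[:,1],1); res=abs(P[:,1]-np.polyval(f,P[:,0])); g=res<1; f=np.polyfit(P[g,0],P[g,1],1)
    print(n,len(P),g.sum(),"slope mm/100",f[0]*100,"at0",f[1]); 
    if n=="pad": print(P[::6].round(1).tolist())
print(get_time(),-get_ft_force())
```

```text
pad 54 54 slope mm/100 -1.8818009425401838 at0 -36.35314988033273
[[-70.8, -35.4], [-61.6, -35.2], [-52.1, -35.2], [-42.5, -35.5], [-32.6, -35.4], [-20.8, -36.4], [-10.5, -36.4], [0.2, -36.5], [11.2, -36.5]]
tile- 58 58 slope mm/100 1.679010421318784 at0 -25.368238446246387
tile+ 58 58 slope mm/100 1.2346775871658195 at0 34.203077298598956
27.575 [ 4.0252421  17.134251   -1.35114725]
```

The tile is still about 1.2 mm short at its −x end. The friction on the spacer face (Fx −5 N) is blocking its turn, so I ease the spacer a few mm in −x to let the tile square up while keeping the push.

```bash
cat > meas.py <<'E'
from goal import *
def tilemeas(f):
    a,c,T=snap("wrist",f); mn=a.min(2).astype(float); out=[]
    for k0,k1 in ((300,345),(400,450)):
        P=[]
        for r in range(16,188,3):
            v=mn[r]; 
            ks=[k for k in range(k0,k1) if (v[k]<200<=v[k+1] if k0<350 else v[k]>=120>v[k+1])]
            if ks:
                k=ks[-1] if k0<350 else ks[0]; th=200 if k0<350 else 120
                d=onz([(k+(th-v[k])/(v[k+1]-v[k]),r)],.018,c,T)[0,:2]-J[:2];q,s=np.cos(J[2]),np.sin(J[2]); P.append((d[0]*q+d[1]*s,-d[0]*s+d[1]*q))
        P=np.array(P)*1e3; f1=np.polyfit(P[:,0],P[:,1],1); g=abs(P[:,1]-np.polyval(f1,P[:,0]))<.8; f1=np.polyfit(P[g,0],P[g,1],1)
        out.append((round(f1[0]*100,2),round(f1[1],2)))
    return out
E
python3 - <<'E'
from meas import *
n=np.array([-np.sin(J[2]),np.cos(J[2])]);e=np.array([n[1],-n[0]]); f0=np.array([.87,.68])
print(tilemeas("m0"))
x=.0485
for i in range(8):
    x-=.0007; movel([*w(x,-.0239),zg+.0075],v=.01); wait(.1)
    d=get_tcp_pos()[:2]-J[:2]; F=get_ft_force()[:2]-f0
    print(round(x*1e3,1),(1e3*np.array([e@d,n@d])).round(2),"Fx",round(e@F,1),"Fy",round(n@F,1))
print(tilemeas("m1"),get_grip_width()*88,get_tcp_pos()[2]-zg,get_time())
E
```

```text
[(np.float64(1.67), np.float64(-25.42)), (np.float64(1.22), np.float64(34.15))]
47.8 [ 47.79 -27.34] Fx -4.8 Fy -17.4
47.1 [ 47.44 -27.31] Fx -3.7 Fy -17.8
46.4 [ 47.07 -27.25] Fx -1.8 Fy -16.8
45.7 [ 46.91 -27.32] Fx -0.8 Fy -17.2
45.0 [ 46.74 -27.31] Fx 0.0 Fy -17.2
44.3 [ 46.54 -27.34] Fx 0.9 Fy -15.9
43.6 [ 46.33 -27.4 ] Fx 2.0 Fy -16.5
42.9 [ 46.09 -27.37] Fx 3.3 Fy -15.6
[(np.float64(0.19), np.float64(-24.73)), (np.float64(-0.08), np.float64(35.02))] 14.718456425683822 0.008678543978808004 30.475
```

Both tile edges now measure square (slope about 0) and flush at 35.0 mm. The push holds at about 16 N, so I'm handing in.

Run:
```python
from station import *
wait(.5); print(get_ft_force(),get_grip_width()*88,get_finger_force(),get_tcp_pos(),get_time()); print(job_done())
```

```text
[  4.83401099 -14.80720596  -3.79045354] 14.637843797216508 30.262212345551234 [ 0.61003564 -0.15125725  0.01890702] 30.975
the job is handed in; nothing more can be done
None
```

The job is handed in at about 31 s, verdict not shown: the spacer is still gripped in the wide gap with its foot about 3 mm above the plate and leaning roughly 0.07 rad (estimated; limit 0.12). It presses the tile with about 15 N, and the tile measures flush along the fence.

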